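# Tuck the ampoule tray's cover tab under its lip

## Task

Secure the ampoule tray with the orange tab for the drive: push the standing tab over until it lies flat over the ampoules, then, keeping it pressed down, push it along until its edge is fully home beneath the black lip, let go, and move clear. Only push, from the tab's outer face: no pinching. Leave the blue-tabbed tray open, and do not pick up or shift any of the loose things.

Things in the scene. Friction and masses are not known exactly. Their poses are not given: they have to be found in the camera images.
- tray_orange: White ampoule tray bolted to the counter, 140 x 130 mm, walls 66 mm high, one of two alike except for the colour of the tab (orange here). Origin at the centre of its underside. Its x axis points from the hinge end (60 mm from the centre, at the robot's side) to the lip end; y along the hinge; z up.
- orange_hinge (a point): Middle of the hinge pin of the orange tab, 70 mm above the counter. The pin lies along the tray's y and can slide 14 mm along the tray's +x in its slots, against about 4 N of friction.
- orange_edge (a point): Middle of the free edge of the orange tab, a flat plate 110 mm wide (tray's y) that ends 105 mm from the hinge pin, 3 mm thick plus a 2 mm lining inside (inset from the edges). Its outer face, which faces the robot while the tab stands open and is on top when folded, lies 2.5 mm off the hinge plane (72.5 mm above the counter when flat).
- orange_step (a point): Middle of the foot of the step of the orange tab's thumb wedge, on the outer face, 68 mm from the hinge pin. The wedge is 80 mm wide: a steep step about 10 mm high that faces the hinge, then a slope down to the plate at about 90 mm. The bare plate between pin and step is the place to press, the step the place to push the tab along.
- tab_orange (a joint): Angle of the orange tab (rad): 0 = folded flat over the tray (free edge towards the lip), about 1.57 = upright, larger = leaning back to the robot; it stands near 1.5 at the start. A weak spring, about 0.12 N m when flat, swings it back up if let go before it is tucked.
- slide_orange (a joint): How far (m) the orange tab with its hinge pin has been pushed towards the lip: 0 = back (start), 0.014 = fully home. It stays where it is left. The tab has to be folded flat while this is near 0 (edge 4 mm short of the lip), else its edge lands on the lip; push it over by its upper half so that it does not slide early.
- orange_lip (a point): Middle of the lower inner edge of the orange tray's fixed retaining lip, a black bar 110 mm wide, 4 mm thick, underside 75 mm above the counter (2.5 mm above the flat tab's top). It overhangs from the end wall towards the hinge; the tab fully home reaches 10 mm beneath it.
- lining_orange: Inner lining of the orange tab, of the same colour, 88 x 98 mm: its inner face, underneath when folded. Origin at the hinge pin. It is not to be touched.
- tray_blue: White ampoule tray bolted to the counter, 140 x 130 mm, walls 66 mm high, one of two alike except for the colour of the tab (blue here). Origin at the centre of its underside. Its x axis points from the hinge end (60 mm from the centre, at the robot's side) to the lip end; y along the hinge; z up.
- blue_hinge (a point): Middle of the hinge pin of the blue tab, 70 mm above the counter. The pin lies along the tray's y and can slide 14 mm along the tray's +x in its slots, against about 4 N of friction.
- blue_edge (a point): Middle of the free edge of the blue tab, a flat plate 110 mm wide (tray's y) that ends 105 mm from the hinge pin, 3 mm thick plus a 2 mm lining inside (inset from the edges). Its outer face, which faces the robot while the tab stands open and is on top when folded, lies 2.5 mm off the hinge plane (72.5 mm above the counter when flat).
- blue_step (a point): Middle of the foot of the step of the blue tab's thumb wedge, on the outer face, 68 mm from the hinge pin. The wedge is 80 mm wide: a steep step about 10 mm high that faces the hinge, then a slope down to the plate at about 90 mm. The bare plate between pin and step is the place to press, the step the place to push the tab along.
- tab_blue (a joint): Angle of the blue tab (rad): 0 = folded flat over the tray (free edge towards the lip), about 1.57 = upright, larger = leaning back to the robot; it stands near 1.5 at the start. A weak spring, about 0.12 N m when flat, swings it back up if let go before it is tucked.
- slide_blue (a joint): How far (m) the blue tab with its hinge pin has been pushed towards the lip: 0 = back (start), 0.014 = fully home. It stays where it is left. The tab has to be folded flat while this is near 0 (edge 4 mm short of the lip), else its edge lands on the lip; push it over by its upper half so that it does not slide early.
- vial: Loose amber glass bottle, 32 mm across, 65 mm high, standing; origin under its centre.
- gauze: Loose white pack, 70 x 45 x 30 mm; origin under its centre.
- tape: Loose roll of white tape lying flat, 70 mm across, 25 mm high; origin under its centre.
- bowl: Loose steel bowl, 110 mm across, 40 mm high; origin under its centre.
- penlight: Loose metal penlight, 128 mm long, 16 mm thick, lying; origin under its middle.
- pilljar: Loose white jar with a blue label, 52 mm across, 75 mm high; origin under its centre.
- dressing: Loose blue dressing pack, 100 x 65 x 18 mm; origin under its centre.

How it is judged:
By the outcome, as a careful person would: the job done as asked, in the order asked, and still so for the second after the job is handed in, with the robot touching nothing.
It also fails if it takes over 38 s, if anything falls off the work surface, if the arm or the gripper's body presses on something with over 40 N, if the wrist force passes 120 N, or if a joint passes its speed limit or range.

## Robot

A 7-joint arm with a two-finger parallel gripper is mounted at the origin on the work surface. World frame = base frame: x ahead of the robot, y to its left, z up, the work surface at z = 0. Lengths are in m, angles in rad, forces in N, time in s.
With the tool pointing down it reaches from about 0.425 to 0.925 m from the base axis. Payload 6.8 kg.
Tool frame: the origin (TCP) lies at the very end of the fingers, on their centre line; the grasp point (between the pads) lies 19 mm behind it; z points along the fingers, y is the line along which they close (so a half turn about z gives the same grasp; the last joint's range is limited). The gripper opens to 88 mm and grips with 3 to 60 N. Pads are 20 mm wide; open, the fingers measure 115 mm over their backs; the gripper's body (75 mm by 178 mm) begins 61 mm behind the grasp point.
Start: joints at [-1.393, 0.477, 0.022, 1.555, -0.011, 1.109, -0.083], TCP at [0.19, 0.648, 0.223] pointing down, gripper open.
Joint ranges: [-2.96, 2.96], [-0.34, 2.1], [-1.41, 1.46], [0.24, 2.44], [-1.37, 4.51], [0.17, 1.92], [-2.96, 2.96]. Speed limits (rad/s): [2.39, 2.39, 3.14, 3.14, 3.14, 3.14, 3.14].

## Interface

Orientations are given as a unit quaternion [w, x, y, z].
In Python, from bench import state, imaging, r gives the robot as it stands. The module is installed in compiled form; this text tells all that it offers.
- The arm moves only by the shell command python3 -m inch 'ROWS' [OPENING] [FORCE]. ROWS is JSON, a list of rows, each a list of 6 numbers: the shift along the world's x, y, z scaled (see below), then the turn, a rotation vector about the world's x, y, z scaled (see below). A call has 1 to 5 rows; each row shifts and turns the commanded pose from where the row before left it; what a row does not reach is not made up. The controller multiplies each number of a shift by 5 cm and each number of a turn by 0.15 rad. A row lasts 1/10 s, in which the tool goes at most 50 mm and 8.59 degrees, less where a joint would pass 70% of its speed; a pose out of reach is approached as far as the arm can. A call with a number of a shift or a turn outside -1 to 1 is refused whole. A call with a gripper value outside its range is refused whole. OPENING is the opening, from 0 (shut) to 1 (fully open), set as the call begins (- or left out, the last holds). The fingers move at their own pace and stop on an object; FORCE is the grip in N (left out, the last holds). Time passes only in rows, so rows that do not move let the fingers close. It gives the time, the measured TCP pose, the force, the opening and the grip force at its end, in the units of the state.
- state(): the state, without advancing time (a new reading comes with each control period).
- imaging.read_camera(name): name is "scene" or "top"; returns (picture, depth): 384x512x3 uint8, red, green, blue; 384x512 float32, m along the optical axis (not along the pixel's ray), 0 where there is no reading.
- imaging.camera_model(name): a dict with "vfov" (degrees; the focal length in pixels is half the picture's height over the tangent of half this angle, whatever the lens; pixels are square), "cx", "cy" (the principal point, pixels), "dist_coeffs" ([k1, k2, p1, p2, k3] as OpenCV has them; the pictures are not rectified), "R" (3x3) and "t" (3): a world point X has camera coordinates R X + t. Camera axes: x right, y down, z forward; pixel columns grow to the right and rows downward; lengths in m; the calibration is good to about 2 mm. A picture is of the moment at which its call begins. camera_model takes no time and is no camera call.
- r.job_done(): hands the job in; it is judged then, once.
The state is a dict: "time": time; "q": joint angles; "qvel": joint speeds; "effort": joint torques, N m; "tcp_pos": TCP position; "tcp_rot": TCP orientation; "force": force on the tool from outside, world axes, zero at the start; "wrist_torque": the same for the moment, N m; "opening": finger opening in m; "grip_force": force on a finger pad.
Only numpy, scipy, OpenCV 4.12 (cv2) and the standard library are available. Lean on these libraries where they do the work, as an engineer would, in place of code of your own. Each camera call takes 0.05 s, during which the arm holds its last target. There are 200 camera calls.

## Working session

There is one attempt and no reset: what is moved stays moved. The work goes in short steps, Python scripts to look and compute and a shell command to move; the robot and the scene stay as the last step left them, time stands still between calls to the robot, and variables do not carry over. Pictures are saved under pics/ and viewed, at most 10 in all, crops included, and the job is handed in when it is done.

```bash
mkdir -p pics
cat > h.py <<'E'
import numpy as np, cv2
from bench import state, imaging, r
def K(m):
    f=192/np.tan(np.radians(m["vfov"])/2); return np.array([[f,0,m["cx"]],[0,f,m["cy"]],[0,0,1.]])
def snap(n,fn=None):
    p,d=imaging.read_camera(n); np.savez(f"/tmp/{n}.npz",p=p,d=d)
    if fn: cv2.imwrite(fn,p[:,:,::-1])
    return p,d
def pts(n,uv,z):
    m=imaging.camera_model(n); u=cv2.undistortPoints(np.array(uv,float).reshape(-1,1,2),K(m),np.array(m["dist_coeffs"])).reshape(-1,2)
    z=np.array(z,float).reshape(-1,1); c=np.c_[u,np.ones(len(u))]*z
    return (c-np.array(m["t"]))@np.array(m["R"])
def cloud(n,d):
    v,u=np.mgrid[0:384,0:512]; return pts(n,np.c_[u.ravel(),v.ravel()],d.ravel()).reshape(384,512,3)
E
python3 - <<'E'
from h import *
a,_=snap("scene");b,_=snap("top")
cv2.imwrite("pics/a.png",cv2.resize(np.vstack([a,b])[:,:,::-1],(400*1,600)))
cv2.imwrite("pics/s.png",cv2.resize(a[:,:,::-1],(800,600)));cv2.imwrite("pics/t.png",cv2.resize(b[:,:,::-1],(800,600)))
s=state();print(s["tcp_pos"],s["tcp_rot"],s["time"])
E
```

```text
[0.190133   0.64712016 0.22182234] [-5.05141297e-05  1.42376274e-01  9.89812292e-01 -7.87509811e-04] 0.1
```

View pics/s.png

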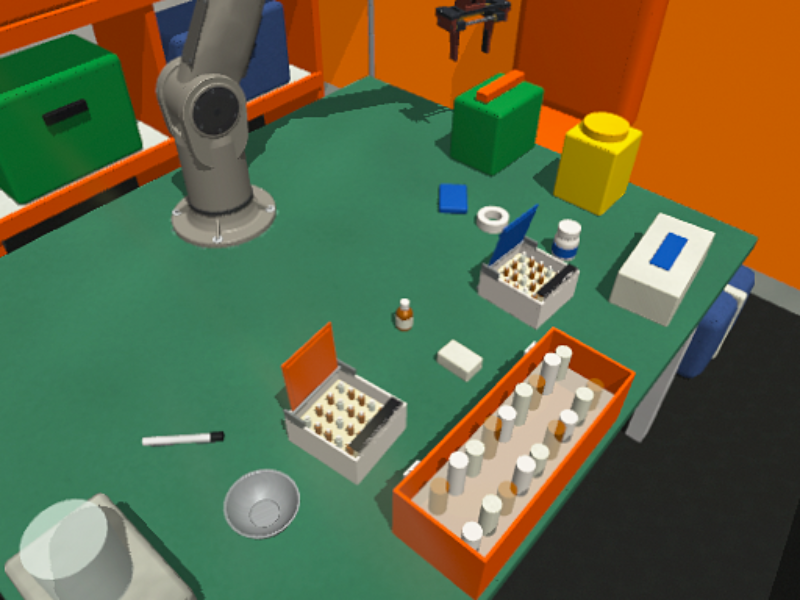

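View pics/t.png

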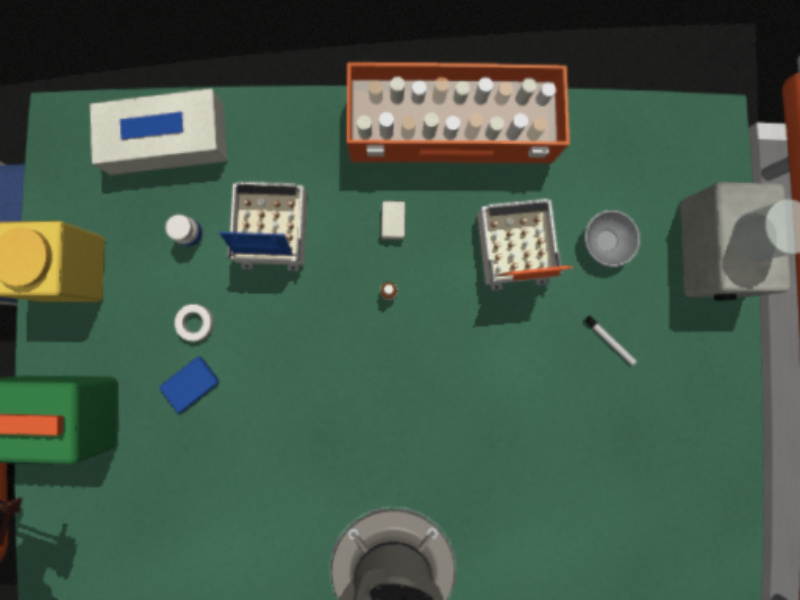

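The scene view shows the orange tab standing at (310,365), its tray at (345,425) with the black lip at (377,425). In the top view the orange tray spans (480–560, 200–290), bowl at (612,238), penlight at (610,340), vial at (388,290), gauze at (393,220).

Run:
```python
from h import *
np.set_printoptions(precision=4,suppress=True)
for n in("top","scene"):
    z=np.load(f"/tmp/{n}.npz");p=z["p"].astype(int);d=z["d"];X=cloud(n,d)
    box=(d>0)&(X[...,0]>.42)&(X[...,0]<.72)&(X[...,1]<-.1)&(X[...,1]>-.36)
    hi=box&(X[...,2]>.05)&(X[...,2]<.085)
    org=box&(p[...,0]>150)&(p[...,1]<110)&(p[...,2]<70)&(X[...,2]>.08)
    print(n,hi.sum(),org.sum())
    q=X[hi]; r_=cv2.minAreaRect(q[:,:2].astype(np.float32)); print(r_,cv2.boxPoints(r_))
    o=X[org]
    if len(o)>20:
        c=o.mean(0);w=np.linalg.svd(o-c,full_matrices=False);print("tab",c,w[2],w[1],o.min(0),o.max(0))
    lip=box&(p.max(-1)<60)&(X[...,2]>.065)&(X[...,2]<.09)
    l=X[lip]; print("lip",lip.sum(), l.mean(0) if len(l) else 0, cv2.minAreaRect(l[:,:2].astype(np.float32)) if len(l)>5 else 0)
    loose=(d>0)&(X[...,2]>.01)&(X[...,2]<.2)&(X[...,0]>.3)&(X[...,0]<.75)&(X[...,1]<.1)&(X[...,1]>-.45)
    if n=="top":
        k,lab,st,ce=cv2.connectedComponentsWithStats(loose.astype(np.uint8))
        for i in range(1,k):
            if st[i,4]>25:
                Q=X[lab==i];print(i,st[i,4],Q.min(0),Q.max(0))
# top crop and scene crop
a=np.load("/tmp/scene.npz")["p"][195:315,170:270];b=np.load("/tmp/top.npz")["p"][115:200,295:370]
cv2.imwrite("pics/c.png",np.hstack([cv2.resize(a,(400,480),interpolation=2),cv2.resize(b,(400,480),interpolation=2)])[:,:,::-1])
```

```text
top 796 60
((0.6224266886711121, -0.23468735814094543), (0.1416071653366089, 0.13087628781795502), 6.643795490264893) [[ 0.5445 -0.1779]
 [ 0.5597 -0.3079]
 [ 0.7003 -0.2915]
 [ 0.6852 -0.1615]]
tab [ 0.5539 -0.2428  0.1704] [[-0.1139  0.9935  0.0021]
 [ 0.0049 -0.0016  1.    ]
 [-0.9935 -0.1139  0.0047]] [0.251  0.0543 0.0087] [ 0.5472 -0.2953  0.1539] [ 0.5616 -0.1893  0.1793]
lip 143 [ 0.6772 -0.2284  0.0786] ((0.6769810914993286, -0.22871646285057068), (0.01287254597991705, 0.10549502074718475), 6.763592720031738)
1 362 [ 0.6334 -0.022   0.0128] [0.7015 0.023  0.0389]
2 2382 [ 0.5405 -0.3064  0.01  ] [ 0.6944 -0.164   0.1793]
3 478 [ 0.5793 -0.45    0.0101] [ 0.6835 -0.3675  0.0444]
8 100 [ 0.5157 -0.0034  0.0142] [0.5485 0.026  0.0674]
10 75 [ 0.4273 -0.4257  0.01  ] [ 0.4822 -0.3694  0.0185]
scene 1582 1006
((0.624235987663269, -0.23952685296535492), (0.1418221890926361, 0.13302943110466003), 6.079283714294434) [[ 0.5467 -0.1809]
 [ 0.5608 -0.3132]
 [ 0.7018 -0.2982]
 [ 0.6877 -0.1659]]
tab [ 0.5615 -0.25    0.1324] [[ 0.1209 -0.9927  0.0018]
 [-0.084  -0.0084  0.9964]
 [ 0.9891  0.1207  0.0844]] [1.0118 0.8942 0.0459] [ 0.5487 -0.3015  0.0801] [ 0.571  -0.1907  0.179 ]
lip 131 [ 0.679  -0.2106  0.0797] ((0.680549144744873, -0.2138891965150833), (0.019113697111606598, 0.06299598515033722), 8.293184280395508)
```

View pics/c.png

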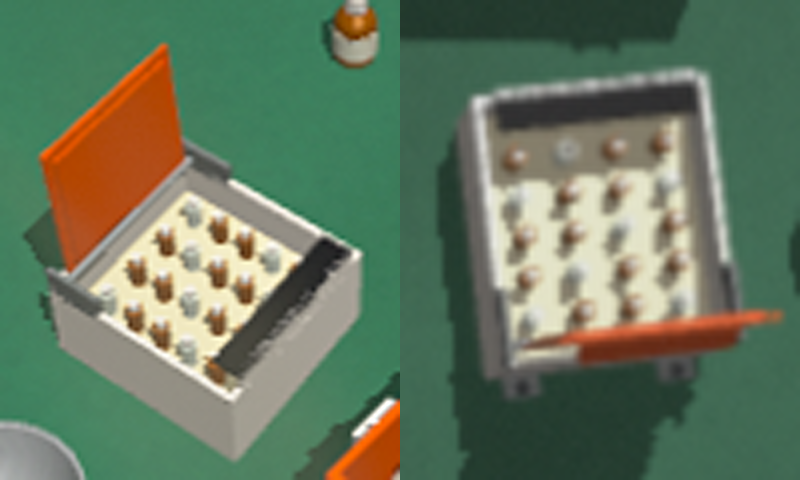

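The crop shows the orange tab standing slightly back. The tray yaw is about 6.6°, the hinge about (0.564, -0.243), and the lip runs along the far wall. Now I'll shut the fingers, turn by +0.4 rad and travel to behind the tab.

```bash
python3 -m inch '[[0.6,-0.7,0.2,0,0,0.5],[0.6,-0.7,0.2,0,0,0.5],[0.6,-0.7,0.2,0,0,0.5],[0.6,-0.7,0.2,0,0,0.6],[0.6,-0.7,0,0,0,0.57]]' 0 20
python3 -m inch '[[0.4,-0.85,0,0,0,0],[0.4,-0.85,0,0,0,0],[0.2,-0.9,0,0,0,0],[0.2,-0.9,0,0,0,0],[0.2,-0.9,0,0,0,0]]'
python3 -m inch '[[0,-0.9,0,0,0,0],[0,-0.9,0,0,0,0],[0,-0.9,0,0,0,0],[0,-0.9,0,0,0,0],[0,-0.9,0,0,0,0]]'
```

```text
time: 0.6
tcp_pos: [0.3416, 0.4715, 0.2639]
tcp_rot: [0.001, -0.059, 0.998, 0.001]
force: [1.4, 0.4, -0.2]
opening: 0.051
grip_force: 0.0
time: 1.1
tcp_pos: [0.4103, 0.2505, 0.2624]
tcp_rot: [-0.0, -0.057, 0.998, -0.0]
force: [1.1, 0.7, 0.7]
opening: 0.0113
grip_force: 0.0
time: 1.6
tcp_pos: [0.4097, 0.0258, 0.2626]
tcp_rot: [0.0, -0.057, 0.998, 0.0]
force: [1.1, -0.4, -0.2]
opening: 0.0002
grip_force: 0.0
```

```bash
python3 -m inch '[[0.2,-0.9,0,0,0,0],[0.2,-0.9,0,0,0,0],[0.2,-0.9,0,0,0,0],[0.2,-0.9,0,0,0,0],[0.2,-0.9,0,0,0,0]]'
python3 -m inch '[[0.3,-0.5,-0.6,0,0,0],[0.35,-0.54,-0.6,0,0,0],[0,0,-0.8,0,0,0],[0,0,-0.7,0,0,0],[0,0,0,0,0,0]]'
python3 - <<'E'
from h import *
a,_=snap("scene");b,_=snap("top")
cv2.imwrite("pics/d.png",np.hstack([cv2.resize(a[165:315,140:290],(400,400)),cv2.resize(b[105:225,280:400],(400,400))])[:,:,::-1])
E
```

```text
time: 2.1
tcp_pos: [0.4602, -0.1991, 0.2627]
tcp_rot: [0.0, -0.057, 0.998, 0.0]
force: [0.4, 0.8, 0.1]
opening: 0.0001
grip_force: 0.0
time: 2.6
tcp_pos: [0.4894, -0.248, 0.1234]
tcp_rot: [-0.004, -0.057, 0.998, 0.001]
force: [-1.0, 1.8, 0.1]
opening: 0.0001
grip_force: 0.0
```

View pics/d.png

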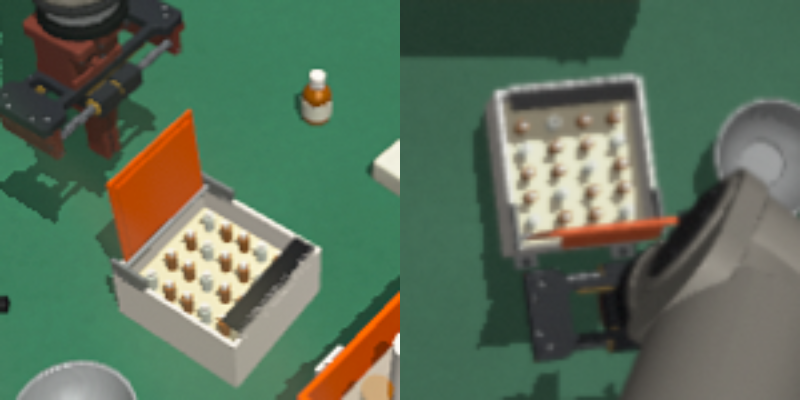

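The scene crop shows the fingers shut at (100,130), behind the untouched tab; the top crop has the gripper centred on it. Pushing next.

```bash
python3 -m inch '[[0.3,0.035,0,0,0,0],[0.3,0.035,0,0,0,0],[0.25,0.03,0,0,0,0],[0.25,0.03,0,0,0,0],[0.2,0.025,0,0,0,0]]'
python3 -m inch '[[0.15,0.015,-0.05,0,0,0],[0,0,0,0,0,0]]'
python3 - <<'E'
from h import *
np.set_printoptions(precision=4,suppress=True)
p,d=snap("scene");X=cloud("scene",d);P=p.astype(int)
H=np.array([.5637,-.2434,.07]);ex=np.array([.9934,.1146,0]);ey=np.array([-.1146,.9934,0])
R=X-H;xr=R@ex;yr=R@ey
m=(d>0)&(xr>-.05)&(xr<.13)&(abs(yr)<.055)&(P[...,0]>130)&(P[...,1]<110)&(P[...,2]<70)&(R[...,2]>.0)
A=np.c_[xr[m],R[...,2][m]];c=A.mean(0);v=np.linalg.svd(A-c)[2][0] if len(A)<3000 else 0
print(len(A),c,v,"angle",np.degrees(np.arctan2(v[1],v[0])),A.min(0),A.max(0))
t=state()["tcp_pos"]-H;print("tcp rel",t@ex,t@ey,t[2])
E
```

```text
time: 3.2
tcp_pos: [0.5596, -0.2414, 0.1285]
tcp_rot: [0.001, -0.058, 0.998, -0.0]
force: [-0.0, -0.3, 0.7]
opening: 0.0
grip_force: 0.3
time: 3.4
tcp_pos: [0.5662, -0.2404, 0.1248]
tcp_rot: [-0.0, -0.058, 0.998, 0.0]
force: [-0.6, -0.8, -0.4]
opening: 0.0006
grip_force: 0.0
251 [0.0299 0.1003] [ 0.1081 -0.9941] angle -83.79208852684091 [-0.0264  0.016 ] [0.0434 0.2272]
tcp rel 0.001993765877925675 0.0025060316562619065 0.05478954601434338
```

Run:
```python
from h import *
a=np.load("/tmp/scene.npz")["p"];b,_=snap("top")
cv2.imwrite("pics/e.png",np.hstack([cv2.resize(a[165:315,140:290],(400,400)),cv2.resize(b[105:225,280:400],(400,400))])[:,:,::-1])
```

```text
(no output)
```

View pics/e.png

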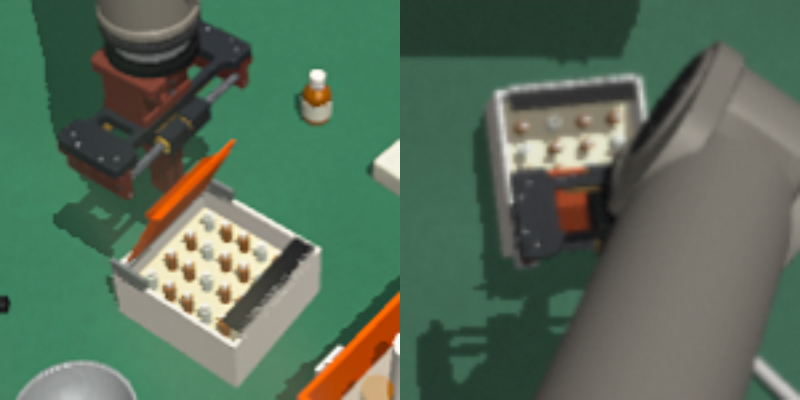

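The scene crop shows the tab leaning well over, with the fingers behind it and no sideways force. Next I follow the arc down.

```bash
python3 -m inch '[[0.2,0.02,-0.1,0,0,0],[0.2,0.02,-0.1,0,0,0],[0.12,0.015,-0.17,0,0,0],[0.12,0.015,-0.17,0,0,0],[0,0,0,0,0,0]]'
python3 -m inch '[[0.06,0.005,-0.12,0,0,0],[0.06,0.005,-0.12,0,0,0],[0.02,0,-0.1,0,0,0],[0.02,0,-0.1,0,0,0],[0,0,0,0,0,0]]'
python3 - <<'E'
from h import *
H=np.array([.5637,-.2434,.07]);ex=np.array([.9934,.1146,0]);ey=np.array([-.1146,.9934,0])
t=state()["tcp_pos"]-H;print("tcp rel",t@ex,t@ey,t[2])
a,d=snap("scene")
X=cloud("scene",d)-H
xr=X@ex;yr=X@ey
m=(d>0)&(xr>.07)&(xr<.125)&(abs(yr)<.05)
for x0 in np.arange(.07,.125,.005):
    k=m&(xr>=x0)&(xr<x0+.005);print(round(x0,3),k.sum(),np.round(np.median(X[...,2][k])+.07,4),np.median(a[k],0))
cv2.imwrite("pics/f.png",cv2.resize(a[185:300,160:290],(780,600),interpolation=2)[:,:,::-1])
E
```

```text
time: 4.0
tcp_pos: [0.5976, -0.2365, 0.0964]
tcp_rot: [-0.001, -0.058, 0.998, 0.0]
force: [-0.6, 0.5, 0.9]
opening: 0.0006
grip_force: 0.2
time: 4.5
tcp_pos: [0.6052, -0.2367, 0.0754]
tcp_rot: [-0.0, -0.057, 0.998, 0.0]
force: [-1.1, 0.1, 1.3]
opening: 0.0007
grip_force: 0.5
tcp rel 0.04196428735705065 0.001879289946613952 0.0054444889298758126
0.07 667 0.2992 [112. 104.  80.]
0.075 635 0.3303 [111. 104.  93.]
0.08 353 0.3664 [138. 105.  84.]
0.085 242 0.3313 [202.5 105.   81.5]
0.09 170 0.3952 [182.5 105.   65. ]
0.095 191 0.3952 [151. 105.  83.]
0.1 145 0.0799 [224. 105.  42.]
0.105 48 0.0784 [129.  106.   86.5]
0.11 77 0.0796 [65. 52. 46.]
0.115 74 0.0794 [63.5 50.5 45. ]
0.12 72 0.0798 [58.5 46.5 44. ]
```

View pics/f.png

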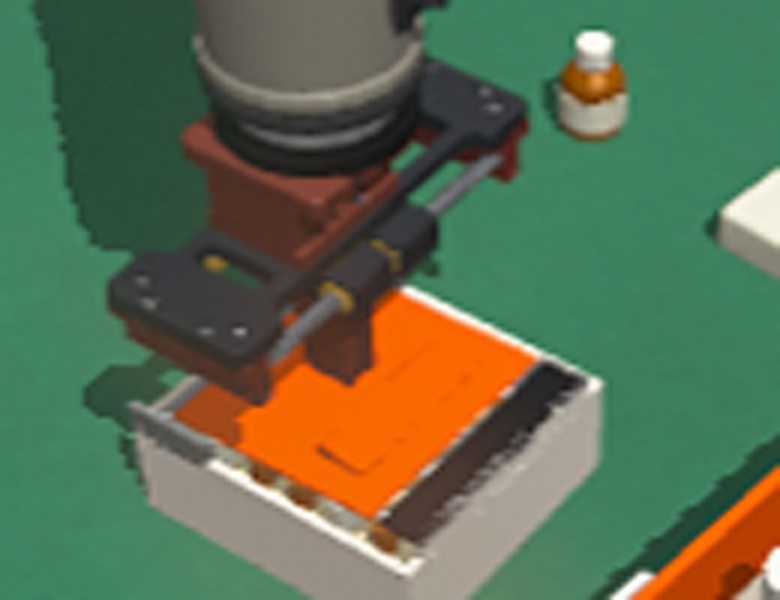

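The tab is almost flat at (400,400), with its edge just short of the lip and a thin light gap at (460,440). Now I press lightly downward.

```bash
python3 -m inch '[[0,0,-0.06,0,0,0],[0,0,0,0,0,0]]'
python3 -m inch '[[0,0,-0.06,0,0,0],[0,0,0,0,0,0]]'
```

```text
time: 4.75
tcp_pos: [0.6056, -0.237, 0.0732]
tcp_rot: [0.0, -0.057, 0.998, -0.0]
force: [0.3, 0.6, 0.8]
opening: 0.0006
grip_force: 0.5
time: 4.95
tcp_pos: [0.6062, -0.2371, 0.0722]
tcp_rot: [0.001, -0.057, 0.998, 0.0]
force: [-3.9, 3.6, 14.1]
opening: 0.0008
grip_force: 7.1
```

```bash
python3 -m inch '[[0.06,0.007,0,0,0,0],[0.06,0.007,0,0,0,0],[0.06,0.007,0,0,0,0],[0,0,0,0,0,0]]'
python3 -m inch '[[0.06,0.007,0,0,0,0],[0.06,0.007,0,0,0,0],[0,0,0,0,0,0]]'
```

```text
time: 5.35
tcp_pos: [0.6154, -0.2361, 0.0722]
tcp_rot: [0.001, -0.057, 0.998, -0.0]
force: [-3.5, 2.7, 13.4]
opening: 0.0003
grip_force: 7.0
time: 5.65
tcp_pos: [0.6199, -0.2357, 0.0721]
tcp_rot: [-0.0, -0.057, 0.998, 0.0]
force: [-6.6, 3.5, 17.5]
opening: 0.0002
grip_force: 8.3
```

```bash
python3 -m inch '[[0.06,0.007,0,0,0,0],[0.06,0.007,0,0,0,0],[0,0,0,0,0,0]]'
python3 -m inch '[[0.06,0.007,0,0,0,0],[0.06,0.007,0,0,0,0],[0,0,0,0,0,0]]'
```

```text
time: 5.95
tcp_pos: [0.6209, -0.2359, 0.0716]
tcp_rot: [-0.005, -0.056, 0.998, 0.001]
force: [-19.0, 3.8, 24.0]
opening: 0.0002
grip_force: 12.0
time: 6.25
tcp_pos: [0.6274, -0.2365, 0.0715]
tcp_rot: [-0.004, -0.056, 0.998, 0.0]
force: [-15.5, -0.6, 20.9]
opening: 0.0003
grip_force: 10.2
```

Run:
```python
from h import *
a,d=snap("scene")
cv2.imwrite("pics/g.png",cv2.resize(a[185:300,160:290],(780,600),interpolation=2)[:,:,::-1])
```

```text
(no output)
```

View pics/g.png

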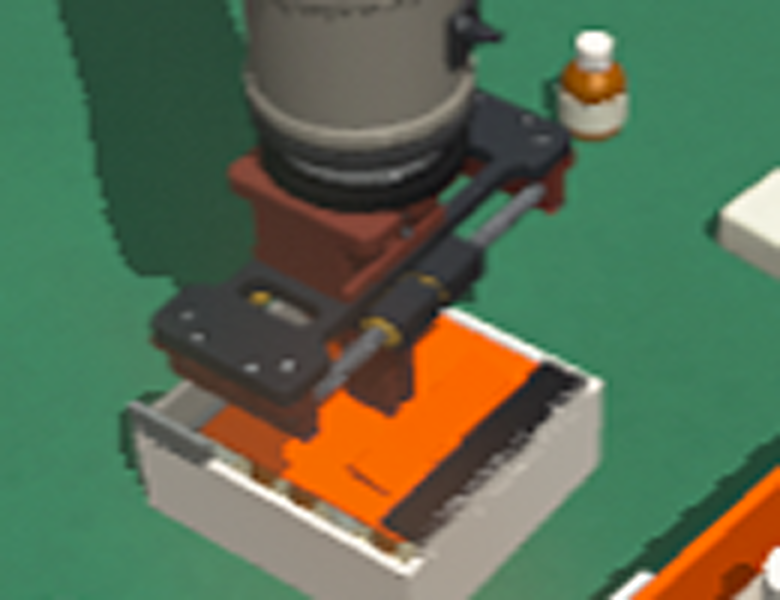

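The gap has closed and the edge is under the lip at (470,440). The step engaged at TCP x≈0.621, so home should be near 0.635.

```bash
python3 -m inch '[[0.06,0.007,0,0,0,0],[0.06,0.007,0,0,0,0],[0,0,0,0,0,0]]'
python3 -m inch '[[0.06,0.007,0,0,0,0],[0,0,0,0,0,0]]'
python3 -m inch '[[0.06,0.007,0,0,0,0],[0,0,0,0,0,0]]'
```

```text
time: 6.6
tcp_pos: [0.6336, -0.2364, 0.0714]
tcp_rot: [-0.004, -0.056, 0.998, -0.0]
force: [-14.5, -0.7, 19.5]
opening: 0.0005
grip_force: 11.5
time: 6.8
tcp_pos: [0.6338, -0.2365, 0.071]
tcp_rot: [-0.006, -0.055, 0.998, 0.0]
force: [-21.6, -0.3, 22.9]
opening: 0.0006
grip_force: 14.2
time: 7.0
tcp_pos: [0.6341, -0.2366, 0.0707]
tcp_rot: [-0.009, -0.055, 0.998, 0.001]
force: [-28.3, -0.5, 26.3]
opening: 0.0001
grip_force: 17.9
```

It has stalled at home, with force rising and no motion. Now I ease the preload and lift straight up.

```bash
python3 -m inch '[[-0.06,-0.007,0.04,0,0,0],[0,0,0.06,0,0,0],[0,0,0.1,0,0,0],[0,0,0.2,0,0,0],[0,0,0.3,0,0,0]]'
python3 -m inch '[[0,0,0.6,0,0,0],[-0.3,0,0.6,0,0,0],[-0.6,0,0.6,0,0,0],[-0.6,0,0.5,0,0,0],[-0.6,0,0,0,0,0]]'
python3 -m inch '[[-0.6,0.6,0,0,0,0],[0,0.9,0,0,0,0],[0,0.9,0,0,0,0],[0,0.9,0,0,0,0],[0,0,0,0,0,0]]'
python3 - <<'E'
from h import *
H=np.array([.5637,-.2434,.07]);ex=np.array([.9934,.1146,0]);ey=np.array([-.1146,.9934,0])
a,d=snap("scene");b,_=snap("top")
X=cloud("scene",d)-H;xr=X@ex;yr=X@ey
for x0 in np.arange(-.01,.125,.01):
    k=(d>0)&(abs(yr)<.035)&(xr>=x0)&(xr<x0+.01);print(round(x0,3),np.round(np.median(X[...,2][k])+.07,4),np.median(a[k],0))
cv2.imwrite("pics/k.png",np.hstack([cv2.resize(a[195:315,160:280],(400,400)),cv2.resize(b[105:225,280:400],(400,400))])[:,:,::-1])
E
```

```text
time: 7.5
tcp_pos: [0.6399, -0.2328, 0.1042]
tcp_rot: [-0.001, -0.057, 0.998, 0.0]
force: [0.5, -0.5, -0.3]
opening: 0.0006
grip_force: 0.0
time: 8.0
tcp_pos: [0.5382, -0.2341, 0.225]
tcp_rot: [0.004, -0.057, 0.998, -0.001]
force: [-0.1, -0.5, 0.5]
opening: 0.0005
grip_force: 0.0
time: 8.5
tcp_pos: [0.5077, -0.0606, 0.2212]
tcp_rot: [0.001, -0.062, 0.998, 0.002]
force: [0.8, -0.1, 0.3]
opening: 0.0007
grip_force: 0.0
-0.01 0.0581 [171. 163. 150.]
0.0 0.0709 [166. 158. 147.]
0.01 0.0736 [177.5 157.5 149. ]
0.02 0.0738 [249. 107.   0.]
0.03 0.0741 [249. 108.   0.]
0.04 0.074 [249. 108.   0.]
0.05 0.0744 [249. 108.   0.]
0.06 0.0744 [249. 108.   0.]
0.07 0.0752 [249. 108.   0.]
0.08 0.0843 [250. 105.   0.]
0.09 0.0805 [251. 105.   0.]
0.1 0.0775 [248.5 102.    0. ]
0.11 0.0799 [68.5 53.  47. ]
0.12 0.0513 [172. 162. 150.]
```

View pics/k.png

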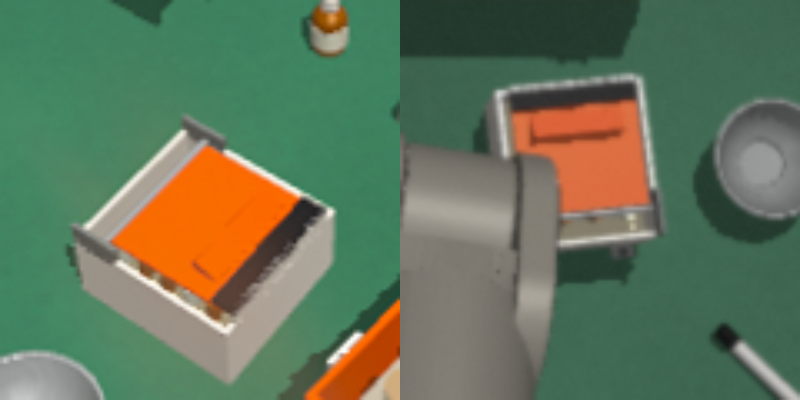

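Run:
```python
from h import *
H=np.array([.5637,-.2434,.07]);ex=np.array([.9934,.1146,0]);ey=np.array([-.1146,.9934,0])
z=np.load("/tmp/scene.npz");d=z["d"];X=cloud("scene",d)-H;xr=X@ex;yr=X@ey;P=z["p"].astype(int)
for x0 in np.arange(.074,.116,.003):
    k=(d>0)&(abs(yr)<.03)&(xr>=x0)&(xr<x0+.003);print(round(x0,3),k.sum(),np.round(np.median(X[...,2][k])+.07,4),np.median(P[k],0))
k=(d>0)&(abs(yr)<.04)&(P[...,0]>200)&(P[...,2]<40)&(abs(X[...,2])<.02)&(xr<.03)&(xr>-.02)
print("rear orange",np.percentile(xr[k],[1,5,20]))
```

```text
0.074 21 0.0753 [249. 108.   0.]
0.077 1 0.0755 [249. 108.   0.]
0.08 14 0.0841 [248. 102.   0.]
0.083 30 0.0852 [250. 105.   0.]
0.086 26 0.0838 [251. 105.   0.]
0.089 35 0.0826 [251. 106.   0.]
0.092 30 0.0811 [251.  105.5   0. ]
0.095 30 0.0798 [251. 105.   0.]
0.098 34 0.0782 [251. 106.   0.]
0.101 31 0.0759 [252. 106.   0.]
0.104 16 0.0759 [243.5  99.    0. ]
0.107 22 0.0796 [147.   70.   35.5]
0.11 24 0.08 [73.  54.  47.5]
0.113 25 0.0796 [65. 52. 46.]
0.116 27 0.0799 [68. 53. 47.]
rear orange [0.01976551 0.02028864 0.02216123]
```

The step sits at about 82 mm (68 + 14), so the tab is fully home and the arm is clear.

```bash
python3 -c "
from bench import r;print(r.job_done())"
```

```text
the job is handed in; nothing more can be done
None
```

The orange tab is folded flat and pushed fully home under the lip (slide about 14 mm by depth measurement). The arm is clear, the blue tray and loose items were not approached, and the job is handed in at about 8.6 s.

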